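# Fit the wing knob and clamp the carton

## Robot

A 6-joint arm with a two-finger parallel gripper is mounted at the origin on the work surface; the furniture and walls round the work are solid. World frame = base frame: x ahead of the robot, y to its left, z up, the work surface at z = 0. Lengths are in m, angles in rad, forces in N, time in s.
With the tool pointing down it reaches from about 0.35 to 0.975 m from the base axis. Payload 4.9 kg.
Tool frame: the origin (TCP) lies at the very end of the fingers, on their centre line; the grasp point (between the pads) lies 19 mm behind it (manip.hold_point_z is the distance from the TCP to the grasp point, in m); z points along the fingers, x is the direction in which the jaws open and shut, and the axes are right-handed (so a half turn about z gives the same grasp; the last joint's range is limited). The gripper opens to 85 mm and grips with 20 to 120 N. Pads are 22 mm wide; open, the fingers measure 114 mm over their backs; the gripper's body (76 mm by 85 mm) begins 54 mm behind the grasp point. The pads swing forward as they close: fully open they stand 13 mm farther back than shut.
Start: joints at [1.221, 0.053, 1.613, -0, 1.476, -0.119], TCP at [0.143, 0.608, 0.231] pointing down, gripper open.
Joint ranges: [-3.01, 3.01], [-1.01, 2.22], [0.06, 2.58], [-1.02, 4.17], [0.09, 2.62], [-3.14, 3.14]. Speed limits (rad/s): [2.57, 2.57, 3.14, 3.14, 3.14, 3.14].

## Interface

Orientations are given as a unit quaternion [w, x, y, z].
In Python, from plant import manip gives the robot as it stands.
- The arm moves only by the shell command python3 -m handwheel 'ROWS' [OPENING]. ROWS is JSON, a list of rows, each an object of numbers: "dx", "dy", "dz": the shift along the tool's x, y, z in m; "ax", "ay", "az": the turn, a rotation vector about the tool's x, y, z in rad. In form: [{"dx": .., "dy": .., "dz": .., "ax": .., "ay": .., "az": ..}, ...]. A call has 1 to 5 rows; each row is the pose to reach, as a shift and turn from the pose commanded when the call began, along the tool's axes at that moment; what a row does not reach only later rows make up. A row lasts 1/8 s, in which the tool goes at most 62.5 mm and 10.7 degrees, less where a joint would pass 70% of its speed; a pose out of reach is approached as far as the arm can. A call with a gripper value outside its range is refused whole. OPENING is the closure in counts, from 0 (fully open) to 255 (shut), set as the call begins (- or left out, the last holds). The fingers move at their own pace and stop on an object; the grip force is fixed at half the most. Time passes only in rows, so rows that repeat a pose let the fingers close. It gives the time, the measured TCP pose, the force and the opening at its end, in the units of the state.
- manip.state(): the state, without advancing time (a new reading comes with each control period).
- manip.grab_frame(name): name is "scene" or "top" or "wrist"; returns a dict with "image" (480x640x3 uint8, blue, green, red), "z_map" (480x640 float32, m along the optical axis (not along the pixel's ray), 0 where there is no reading), "K" (3x3 intrinsics, pixels), "xyz" and "rotation" of the camera in the world. Camera axes: x right, y up, looking along -z (the intrinsics and any distortion apply to the point x, -y, -z); pixel columns grow to the right and rows downward; lengths in m; the calibration is good to about 2 mm. A picture is of the moment at which its call begins.
- manip.job_done(): hands the job in, once; it reports no verdict.
The state is a dict: "time": time; "joint_pos": joint angles; "joint_vel": joint speeds; "joint_efforts": joint torques, N m; "tool_pos": TCP position; "tool_rot": TCP orientation; "contact_force": force on the tool from outside, world axes, zero at the start; "ft_torque": the same for the moment, N m; "gripper_width": opening from 0.0 (shut) to 1.0 (fully open).
Only numpy, scipy, OpenCV 4.12 (cv2) and the standard library are available. Lean on these libraries where they do the work, as an engineer would, in place of code of your own. Each camera call takes 0.05 s, during which the arm holds its last target.

## Task

The small carton has to be held in the labelling clamp, but the clamp's wing knob has come off. Set the knob on the flat-sided shaft on top of the clamp, press down and turn it until it drops fully home, then turn it clockwise (seen from above) to its stop, so that the jaw holds the carton against the fence. Let go, leave the knob sitting home on the shaft, and leave the tape dispenser, flat brown carton and stapler where they are.

Things in the scene. Friction and masses are not known exactly. Their poses are not given: they have to be found in the camera images.
- knob: loose wing knob, about 120 g, upright on the bench left or right of the clamp: black round skirt 66 mm in diameter, 26 mm high, topped by a red bar grip 78 x 20 x 30 mm (long along x, 20 mm wide along y, 26 to 56 mm above the origin). Origin: centre of the underside; z up. Slot in the underside: 20 mm (along x, like the bar) x 13 mm, 19 mm deep; half a turn round it fits as well.
- clamp: labelling clamp, fixed: grey base plate 170 x 270 x 12 mm (x, y, z), aluminium fence at its +y edge (inner face at y = +115 mm, top at z = 70 mm), green housing 90 x 82 mm at the -y end (top at z = 62 mm) with the shaft on it, aluminium jaw with rubber pad between housing and carton; the jaw moves to +y. Origin: centre of the base's underside, z up.
- shaft_base (a point): on the axis of the upright steel shaft, at the top of the dark collar round its foot (clamp frame x 0, y -75, z 66 mm; axes as the clamp's). The knob is home when its underside rests on this collar, its origin at this point; not yet keyed, it rides about 12 to 16 mm higher on the shaft's tang.
- shaft_top (a point): centre of the top of the shaft's flat-sided tang, 16 mm above shaft_base (axes as the clamp's). Tang section 18 x 11 mm, its last 5 mm tapered to 13 x 6 mm as a lead-in. Its long side lies along the clamp's x axis give or take 0.35 rad: not reported, but visible. Play between slot and tang: 1 mm a side, about 0.1 rad of turn.
- shaft (a joint): angle of the shaft: 0 parked against its stop with the jaw open, grows clockwise seen from above to the other stop at 1.0 rad (jaw shut). Friction 0.18 N m, so it stays where it is left; the jaw's spring adds up to about 0.1 N m near the end.
- pressure_pad: rubber pad 84 x 10 x 34 mm in front of the jaw, sprung on it (1.5 N preload, 0.3 N per mm, 17 mm of give). Origin: middle of its lower edge. The shaft drives jaw and pad along the clamp's +y by 20 mm per rad.
- carton: small grey-white carton 120 x 61 x 55 mm with brown tape, standing loose on the base plate between pad and fence, with about 11 mm of room in all. Origin: centre of the underside; its 120 mm side (own y axis) lies roughly along the clamp's x axis.
- tape_dispenser: black desk tape dispenser with a small tan roll, 158 x 57 x 72 mm, 0.62 kg, standing on the other side of the clamp from the knob; bystander. Origin: centre of the underside, long side along x.
- flat_carton: flat brown carton 55 x 105 x 35 mm (x, y, z) lying on the bench; bystander. Origin: centre of the underside.
- stapler: red and black stapler 145 x 36 x 47 mm; bystander. Origin: centre of the underside.
Mind the look-alikes: they are no part of the job. Of the things that look like the knob, the smallest one is meant.

How it is judged:
By the outcome, as a careful person would: the job done as asked, in the order asked, and still so for the second after the job is handed in, with the robot touching nothing.
It also fails if it takes over 58 s, if anything falls off the work surface, if the arm or the gripper's body presses on something with over 40 N, if the wrist force passes 120 N, or if a joint passes its speed limit or range.

## Working session

There is one attempt and no reset: what is moved stays moved. The work goes in short steps, Python scripts to look and compute and a shell command to move; the robot and the scene stay as the last step left them, time stands still between calls to the robot, and variables do not carry over. Pictures are saved under pics/ and viewed, and the job is handed in when it is done.

```bash
ls; mkdir -p pics; python3 - <<'E'
from plant import manip
import cv2
print(manip.state())
for n in ["scene","top","wrist"]:
    f=manip.grab_frame(n); cv2.imwrite(f"pics/{n}0.png",f["image"]); print(n,f["K"],f["xyz"],f["rotation"])
print(manip.hold_point_z)
E
```

```text
pics
{'time': 0.0, 'joint_pos': array([ 1.22101100e+00,  5.33585171e-02,  1.61427615e+00, -3.26659624e-06,
        1.47597131e+00, -1.19004804e-01]), 'joint_vel': array([ 0.00019085, -0.00187911,  0.00233119,  0.00182703, -0.00181153,
       -0.00149698]), 'joint_efforts': array([ 9.37729892e-04, -3.93688059e+01, -3.70177889e+01,  6.85137775e-05,
        6.99604323e-03, -1.48270686e-05]), 'tool_pos': array([0.14275462, 0.6078545 , 0.23007264]), 'tool_rot': array([ 5.28415621e-04,  7.83816264e-01,  6.20991990e-01, -8.56825389e-04]), 'contact_force': array([-0.38289062, -1.42167301, -0.88390085]), 'ft_torque': array([-0.00574407, -0.00334935,  0.01523602]), 'gripper_width': 1.0022595252466258}
scene [[484.09606709   0.         319.86173026]
 [  0.         484.09606709 235.45723813]
 [  0.           0.           1.        ]] [0.77198321 0.65450555 1.00079188] [0.18405309 0.06527308 0.3196512  0.92719307]
top [[619.42342218   0.         318.37379575]
 [  0.         619.42342218 238.9363223 ]
 [  0.           0.           1.        ]] [ 0.40930018 -0.00740248  1.65564061] [-0.69969752 -0.01144357  0.02053398  0.71405236]
wrist [[334.43174387   0.         325.13098579]
 [  0.         334.43174387 242.67483468]
 [  0.           0.           1.        ]] [0.07048226 0.62461093 0.37140921] [ 0.77546261 -0.11560109 -0.09022532  0.61412827]
0.0187
```

View pics/scene0.png

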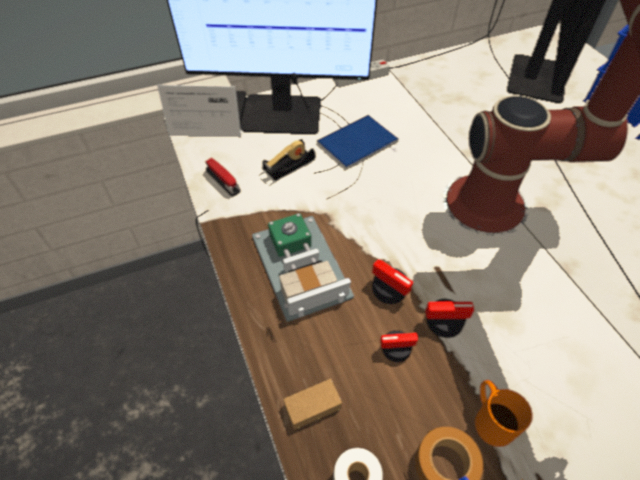

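View pics/top0.png

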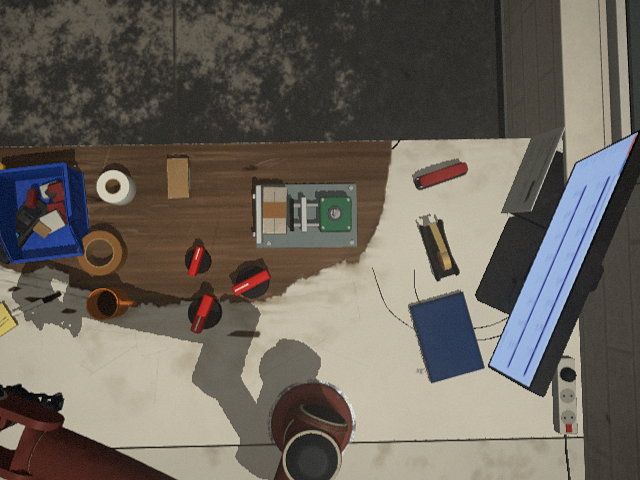

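View pics/wrist0.png

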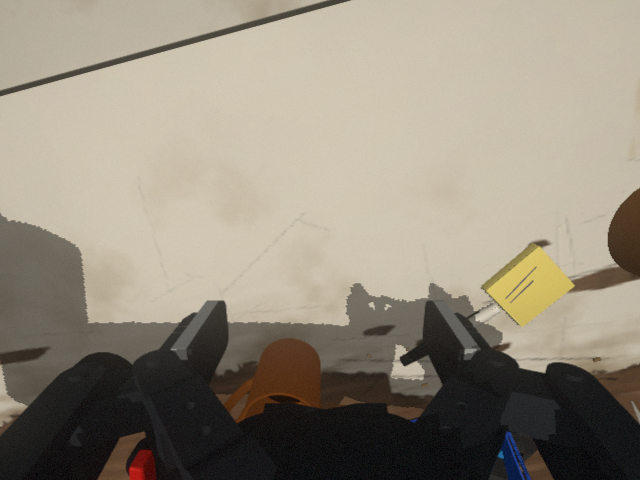

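The scene shows the smallest knob at scene (397,345) / top (198,260), the clamp shaft at top (335,213), fence to world +y, and the dispenser at top (437,247). Next I measure.

```bash
cat > h.py <<'E'
import numpy as np, cv2
from scipy.spatial.transform import Rotation as R
from plant import manip
def rot(q): return R.from_quat([q[1],q[2],q[3],q[0]])
class F:
    def __init__(s,n):
        f=manip.grab_frame(n); s.im=f["image"]; s.z=f["z_map"]; s.K=f["K"]; s.c=np.array(f["xyz"]); s.R=rot(f["rotation"]).as_matrix()
    def ray(s,uv):
        uv=np.atleast_2d(uv).astype(float)
        d=np.c_[(uv[:,0]-s.K[0,2])/s.K[0,0],-(uv[:,1]-s.K[1,2])/s.K[1,1],-np.ones(len(uv))]
        return d@s.R.T
    def plane(s,uv,h):
        d=s.ray(uv); t=(h-s.c[2])/d[:,2]; return s.c+d*t[:,None]
    def pts(s,mask):
        v,u=np.nonzero(mask&(s.z>0)); return s.c+s.ray(np.c_[u,v])*s.z[v,u][:,None]
    def pix(s,p):
        q=(np.atleast_2d(p)-s.c)@s.R; return np.c_[s.K[0,0]*q[:,0]/-q[:,2]+s.K[0,2], s.K[1,1]*-q[:,1]/-q[:,2]+s.K[1,2]]
    def red(s):
        h=cv2.cvtColor(s.im,cv2.COLOR_BGR2HSV); return ((h[...,0]<8)|(h[...,0]>172))&(h[...,1]>170)&(h[...,2]>90)
    def green(s):
        h=cv2.cvtColor(s.im,cv2.COLOR_BGR2HSV); return (h[...,0]>60)&(h[...,0]<90)&(h[...,1]>100)
def crop(im,x0,y0,x1,y1,k): return cv2.resize(im[y0:y1,x0:x1],None,fx=k,fy=k,interpolation=cv2.INTER_CUBIC)
E
python3 - <<'E'
from h import *
for n in ["scene","top"]:
    f=F(n); m=f.red().astype(np.uint8)
    k,l,st,c=cv2.connectedComponentsWithStats(m)
    for i in range(1,k):
        if st[i,4]<60: continue
        mm=l==i; p=f.pts(mm); 
        zt=np.percentile(p[:,2],95); top=p[p[:,2]>zt-.012]
        r=cv2.minAreaRect((top[:,:2]*1000).astype(np.float32))
        print(n,c[i].round(1),st[i,4],"z",zt.round(3),"rect",np.round(r[0],1),np.round(r[1],1),round(r[2],1),"med",np.median(top,0).round(4))
    g=f.green(); p=f.pts(g); top=p[(p[:,2]>.05)&(p[:,2]<.075)]
    r=cv2.minAreaRect((top[:,:2]*1000).astype(np.float32)); print(n,"green",r, np.median(top,0))
    if n=="top": cv2.imwrite("pics/top1.png",np.hstack([crop(f.im,245,170,370,260,5)]))
    else: cv2.imwrite("pics/scene1.png",crop(f.im,240,200,360,320,5))
E
```

```text
scene [221.1 172.4] 282 z 0.049 rect [ 653.  -354.5] [ 26.  123.6] 18.4 med [ 0.6517 -0.3455  0.0454]
scene [390.7 276.4] 642 z 0.075 rect [378.3 147.5] [ 28.9 100.9] 27.2 med [0.3828 0.1441 0.0723]
scene [447.7 310.1] 726 z 0.075 rect [302.7 274.4] [25.3 99.2] 68.8 med [0.3091 0.2732 0.0724]
scene [400.  339.9] 441 z 0.058 rect [436.  291.2] [20.5 78. ] 71.4 med [0.4315 0.2939 0.0554]
scene green ((552.5958251953125, -70.77235412597656), (80.07320404052734, 87.52747344970703), 88.52720642089844) [ 0.55722893 -0.05940018  0.06232433]
top [195.4 262. ] 234 z 0.061 rect [432.  289.6] [20.4 75.3] 72.5 med [0.4285 0.2908 0.0554]
top [251.7 281.7] 354 z 0.079 rect [374.5 146.8] [24.8 99.7] 26.8 med [0.3769 0.1422 0.0725]
top [202.6 311.1] 336 z 0.078 rect [297.3 272.1] [ 25.1 100.2] 67.4 med [0.3055 0.27   0.0726]
top green ((546.3712158203125, -73.24040985107422), (78.11018371582031, 86.26007843017578), 88.88724517822266) [ 0.55079604 -0.06955955  0.06169205]
```

```bash
ls -la pics
```

```text
total 2072
drwxr-xr-x 2 agent agent   4096 Dec  6 23:00 .
drwxr-xr-x 3 agent agent   4096 Dec  6 23:00 ..
-rw-r--r-- 1 agent agent 491372 Dec  6 22:59 scene0.png
-rw-r--r-- 1 agent agent 344445 Dec  6 23:00 scene1.png
-rw-r--r-- 1 agent agent 544353 Dec  6 22:59 top0.png
-rw-r--r-- 1 agent agent 302296 Dec  6 23:00 top1.png
-rw-r--r-- 1 agent agent 423683 Dec  6 22:59 wrist0.png
```

View pics/top1.png

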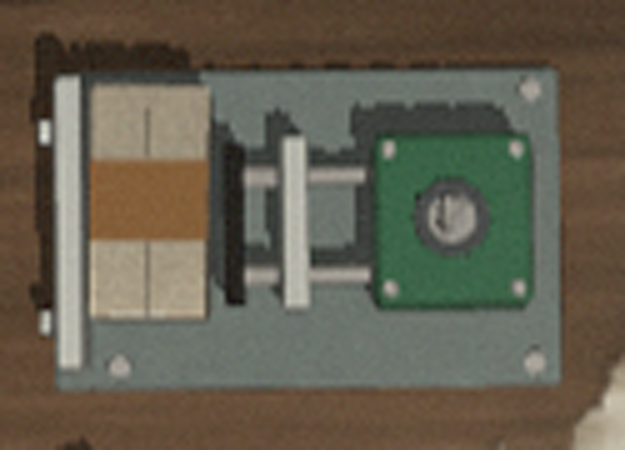

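View pics/scene1.png

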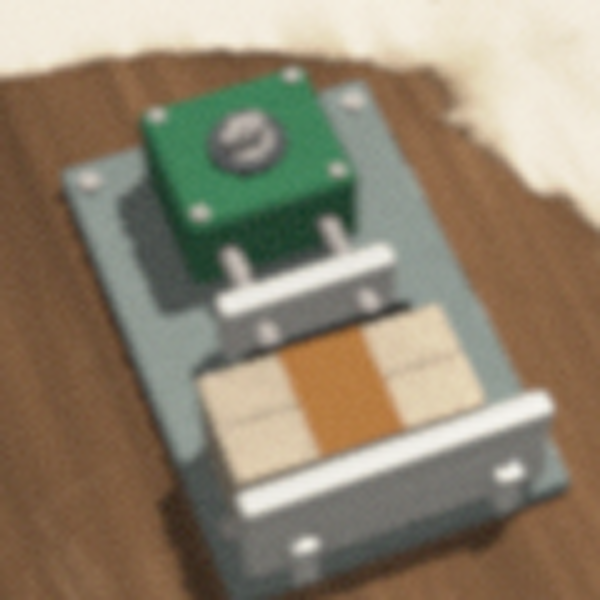

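```bash
cat >> h.py <<'E'
def goto(p,yawx=None):
    """tool-frame shift/turn to TCP p with tool x at world yaw (rad), tool pointing down"""
    s=manip.state(); Rt=rot(s["tool_rot"]); d=Rt.inv().apply(np.array(p)-s["tool_pos"])
    x=Rt.apply([1,0,0]); 
    if yawx is None: yawx=np.arctan2(x[1],x[0])
    c,n=np.cos(yawx),np.sin(yawx)
    G=R.from_matrix(np.array([[c,n,0],[n,-c,0],[0,0,-1]])); a=(Rt.inv()*G).as_rotvec()
    print("d",d.round(4),"a",a.round(4),"yawx now deg",np.degrees(np.arctan2(x[1],x[0])).round(2),"target",np.degrees(yawx).round(2),"pos",s["tool_pos"].round(4),"F",s["contact_force"].round(2),"T",s["ft_torque"].round(3),"t",s["time"],"w",round(s["gripper_width"],3),"q6",s["joint_pos"][5].round(3))
E
python3 - <<'E'
from h import *
goto([.434,.2905,.20],np.radians(71.7))
f=F("wrist"); t=manip.state()
for dz in (0,.1,.19): print(f.pix(t["tool_pos"]+[0,0,-dz]))
E
```

```text
d [-0.2426  0.3561  0.0309] a [-0.0001  0.001   0.0886] yawx now deg 76.78 target 71.7 pos [0.1429 0.6081 0.2307] F [ 0.43  0.5  -0.19] T [-0.026 -0.035 -0.018] t 0.25 w 1.001 q6 -0.119
[[326.56142743 306.93134134]]
[[326.17548455 244.07789379]]
[[326.01478133 217.90627231]]
```

```bash
R='{"dx":-0.243,"dy":0.356,"dz":0.03,"az":0.089}'; python3 -m handwheel '[{"dx":-0.243,"dy":0.356,"dz":0.03,"az":0.089},{"dx":-0.243,"dy":0.356,"dz":0.03,"az":0.089},{"dx":-0.243,"dy":0.356,"dz":0.03,"az":0.089},{"dx":-0.243,"dy":0.356,"dz":0.03,"az":0.089},{"dx":-0.243,"dy":0.356,"dz":0.03,"az":0.089}]' 0
python3 - <<'E'
from h import *
goto([.434,.2905,.20],np.radians(71.7))
E
```

```text
d [-0.2427  0.3561  0.031 ] a [-0.0001  0.0008  0.0886] yawx now deg 76.78 target 71.7 pos [0.1429 0.6082 0.2308] F [-0.24 -0.02 -0.62] T [ 0.022  0.026 -0.027] t 0.3 w 1.001 q6 -0.119invalid input at $[0]: expected keys dx, dy, dz, ax, ay, az
```

```bash
python3 -m handwheel '[{"dx":-0.243,"dy":0.356,"dz":0.03,"ax":0,"ay":0,"az":0.089},{"dx":-0.243,"dy":0.356,"dz":0.03,"ax":0,"ay":0,"az":0.089},{"dx":-0.243,"dy":0.356,"dz":0.03,"ax":0,"ay":0,"az":0.089},{"dx":-0.243,"dy":0.356,"dz":0.03,"ax":0,"ay":0,"az":0.089},{"dx":-0.243,"dy":0.356,"dz":0.03,"ax":0,"ay":0,"az":0.089}]' 0
python3 - <<'E'
from h import *
goto([.434,.2905,.20],np.radians(71.7))
E
```

```text
time: 0.92
tool_pos: [0.3545, 0.3769, 0.2097]
tool_rot: [-0.0, 0.811, 0.586, 0.0]
contact_force: [1.3, 0.5, -0.3]
gripper_width: 0.998
d [-0.057   0.1026  0.0097] a [ 0.0005 -0.0007 -0.0001] yawx now deg 71.69 target 71.7 pos [0.3545 0.3769 0.2097] F [ 1.34  0.46 -0.35] T [ 0.007 -0.043 -0.025] t 0.925 w 0.998 q6 -0.579
```

```bash
python3 -m handwheel '[{"dx":-0.057,"dy":0.103,"dz":0.01,"ax":0,"ay":0,"az":0},{"dx":-0.057,"dy":0.103,"dz":0.01,"ax":0,"ay":0,"az":0},{"dx":-0.057,"dy":0.103,"dz":0.01,"ax":0,"ay":0,"az":0},{"dx":-0.057,"dy":0.103,"dz":0.01,"ax":0,"ay":0,"az":0}]' 0
python3 - <<'E'
from h import *
f=F("wrist"); m=f.red().astype(np.uint8)
goto([.434,.2905,.20],np.radians(71.7))
cv2.imwrite("pics/wrist1.png",f.im)
k,l,st,c=cv2.connectedComponentsWithStats(m)
for i in range(1,k):
    if st[i,4]<200: continue
    p=f.pts(l==i); zt=np.percentile(p[:,2],95); top=p[abs(p[:,2]-np.median(p[p[:,2]>zt-.008][:,2]))<.004]
    r=cv2.minAreaRect((top[:,:2]*1000).astype(np.float32)); print(c[i].round(1),st[i],"zt",zt.round(4),r,np.median(top,0).round(4))
E
```

```text
time: 1.42
tool_pos: [0.433, 0.2922, 0.1996]
tool_rot: [-0.0, 0.811, 0.585, -0.0]
contact_force: [-0.4, -0.1, 0.1]
gripper_width: 1.001
d [-0.0016  0.0019 -0.0003] a [-0.0003 -0.0003  0.0005] yawx now deg 71.73 target 71.7 pos [0.4327 0.2926 0.1997] F [-0.47  0.23 -0.  ] T [0.023 0.032 0.029] t 1.475 w 1.003 q6 -0.8
[247.4  78.3] [ 228    0   42  146 4826] zt 0.0724 ((300.21331787109375, 273.8695068359375), (25.7803955078125, 97.37847900390625), 68.03549194335938) [0.3016 0.2737 0.0711]
[148.1 219.2] [  97  168  104  102 4179] zt 0.0722 ((375.49072265625, 148.80047607421875), (25.73984718322754, 100.98389434814453), 26.663599014282227) [0.3763 0.1487 0.071 ]
[325.2 222.4] [ 314  182   23   88 1724] zt 0.0555 ((432.942138671875, 291.5345764160156), (19.407663345336914, 77.09349060058594), 72.14523315429688) [0.427  0.2933 0.0543]
```

View pics/wrist1.png

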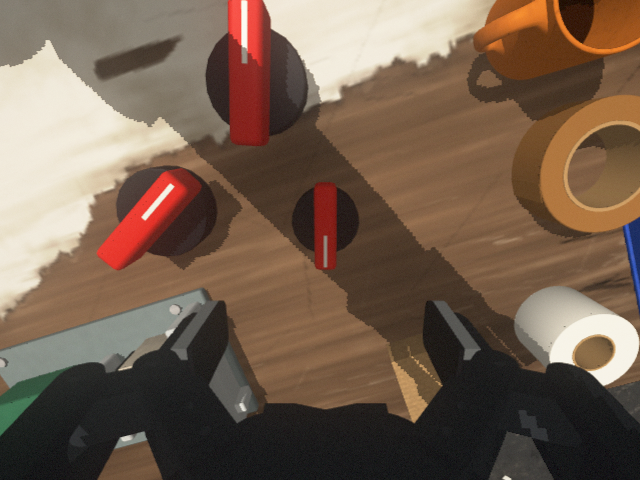

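Wrist view: small knob's red bar at (325,222), lying vertically, i.e. perpendicular to the jaw direction; centre measured (0.433, 0.2915). Descending.

```bash
python3 -m handwheel '[{"dx":-0.001,"dy":0.001,"dz":0.06,"ax":0,"ay":0,"az":0},{"dx":-0.001,"dy":0.001,"dz":0.11,"ax":0,"ay":0,"az":0},{"dx":-0.001,"dy":0.001,"dz":0.15,"ax":0,"ay":0,"az":0},{"dx":-0.001,"dy":0.001,"dz":0.168,"ax":0,"ay":0,"az":0},{"dx":-0.001,"dy":0.001,"dz":0.168,"ax":0,"ay":0,"az":0}]' 0
python3 - <<'E'
from h import *
goto([.4329,.2916,.031],np.radians(72))
E
```

```text
time: 2.1
tool_pos: [0.4328, 0.2912, 0.0309]
tool_rot: [-0.0, 0.81, 0.586, -0.001]
contact_force: [0.2, 0.3, 0.7]
gripper_width: 1.0
d [ 0.0004 -0.     -0.0001] a [-0.0016  0.0014 -0.004 ] yawx now deg 71.77 target 72.0 pos [0.4328 0.2912 0.0309] F [0.25 0.34 0.7 ] T [0.022 0.008 0.035] t 2.1 w 1.0 q6 -0.803
```

```bash
python3 -m handwheel '[{"dx":0,"dy":0,"dz":0,"ax":0,"ay":0,"az":0},{"dx":0,"dy":0,"dz":0,"ax":0,"ay":0,"az":0},{"dx":0,"dy":0,"dz":0,"ax":0,"ay":0,"az":0},{"dx":0,"dy":0,"dz":0,"ax":0,"ay":0,"az":0},{"dx":0,"dy":0,"dz":0,"ax":0,"ay":0,"az":0}]' 255
python3 -m handwheel '[{"dx":0,"dy":0,"dz":0,"ax":0,"ay":0,"az":0},{"dx":0,"dy":0,"dz":0,"ax":0,"ay":0,"az":0}]' 255
```

```text
time: 2.72
tool_pos: [0.4345, 0.2909, 0.0325]
tool_rot: [0.0, 0.811, 0.585, 0.001]
contact_force: [-0.1, -0.2, 4.3]
gripper_width: 0.219
time: 2.98
tool_pos: [0.4345, 0.2909, 0.0325]
tool_rot: [0.0, 0.811, 0.585, 0.001]
contact_force: [-1.0, -0.2, 6.1]
gripper_width: 0.223
```

```bash
python3 -m handwheel '[{"dx":0,"dy":0,"dz":-0.05,"ax":0,"ay":0,"az":0},{"dx":0,"dy":0,"dz":-0.11,"ax":0,"ay":0,"az":0},{"dx":0,"dy":0,"dz":-0.17,"ax":0,"ay":0,"az":0},{"dx":0,"dy":0,"dz":-0.18,"ax":0,"ay":0,"az":0}]' 255
python3 - <<'E'
from h import *
goto([.645,-.10,.21])
E
```

```text
time: 3.48
tool_pos: [0.4361, 0.2917, 0.2169]
tool_rot: [0.001, 0.811, 0.585, 0.004]
contact_force: [-0.1, 0.4, -1.3]
gripper_width: 0.221
d [-0.3062  0.3214  0.0071] a [ 0.0065 -0.0062 -0.    ] yawx now deg 71.68 target 71.68 pos [0.4361 0.2917 0.2169] F [-0.14  0.39 -1.27] T [-0.013 -0.002 -0.052] t 3.475 w 0.221 q6 -0.803
```

```bash
python3 -m handwheel '[{"dx":-0.306,"dy":0.321,"dz":0.0,"ax":0,"ay":0,"az":0},{"dx":-0.306,"dy":0.321,"dz":0.0,"ax":0,"ay":0,"az":0},{"dx":-0.306,"dy":0.321,"dz":0.0,"ax":0,"ay":0,"az":0},{"dx":-0.306,"dy":0.321,"dz":0.0,"ax":0,"ay":0,"az":0},{"dx":-0.306,"dy":0.321,"dz":0.0,"ax":0,"ay":0,"az":0}]' 255
python3 - <<'E'
from h import *
goto([.645,-.10,.21],np.radians(71.7))
E
```

```text
time: 4.1
tool_pos: [0.5804, 0.013, 0.209]
tool_rot: [-0.001, 0.811, 0.585, -0.001]
contact_force: [1.3, 0.6, -0.2]
gripper_width: 0.221
d [-0.0869  0.0969 -0.0013] a [-0.0036  0.0005 -0.0006] yawx now deg 71.66 target 71.7 pos [0.5804 0.013  0.209 ] F [ 1.3   0.64 -0.19] T [-0.04  -0.011  0.064] t 4.1 w 0.221 q6 -1.357
```

```bash
python3 -m handwheel '[{"dx":-0.087,"dy":0.097,"dz":0.0,"ax":0,"ay":0,"az":0},{"dx":-0.087,"dy":0.097,"dz":0.0,"ax":0,"ay":0,"az":0},{"dx":-0.087,"dy":0.097,"dz":0.0,"ax":0,"ay":0,"az":0},{"dx":-0.087,"dy":0.097,"dz":0.0,"ax":0,"ay":0,"az":0},{"dx":-0.087,"dy":0.097,"dz":0.0,"ax":0,"ay":0,"az":0}]' 255
python3 - <<'E'
from h import *
goto([.645,-.10,.21],np.radians(71.7))
f=F("wrist"); cv2.imwrite("pics/wrist2.png",f.im); np.savez("w2.npz",z=f.z,K=f.K,c=f.c,R=f.R,im=f.im)
g=F("scene"); cv2.imwrite("pics/scene2.png",crop(g.im,200,100,360,220,5))
E
```

```text
time: 4.72
tool_pos: [0.6447, -0.0967, 0.2106]
tool_rot: [-0.001, 0.81, 0.586, -0.0]
contact_force: [-0.1, 0.3, -1.8]
gripper_width: 0.22
d [-0.0031  0.0013  0.0006] a [-0.002  -0.0002  0.0011] yawx now deg 71.76 target 71.7 pos [ 0.6447 -0.0967  0.2106] F [-0.14  0.27 -1.83] T [-0.013  0.014  0.016] t 4.725 w 0.22 q6 -1.516
```

View pics/wrist2.png

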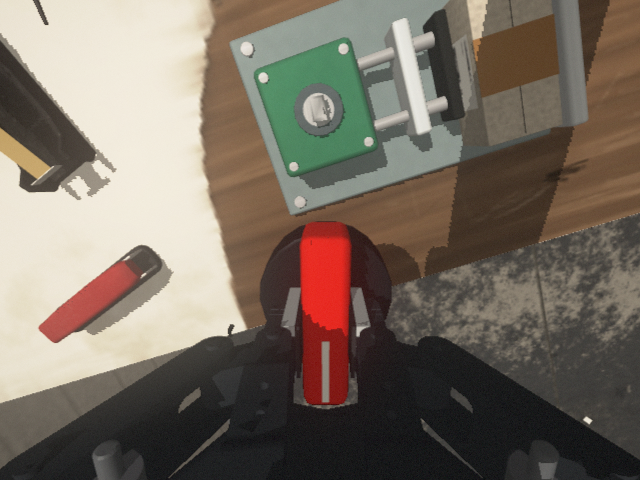

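View pics/scene2.png

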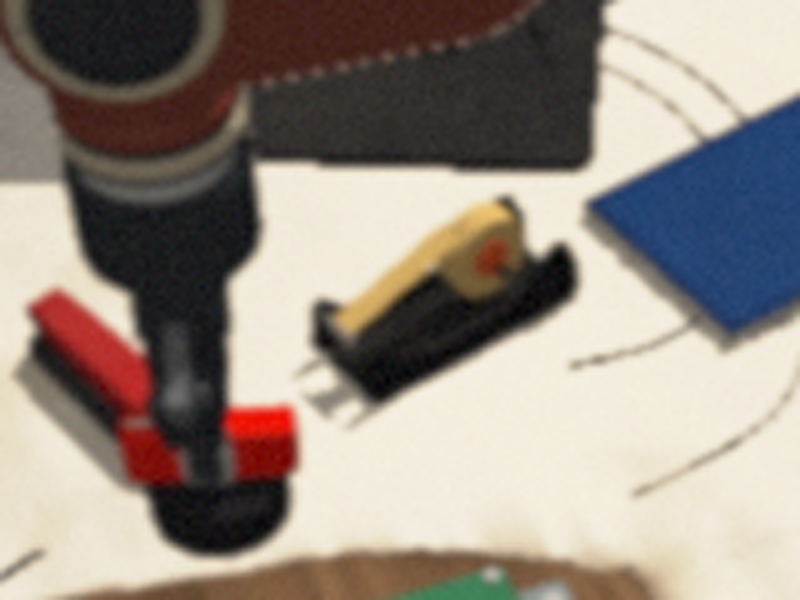

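Wrist view: knob is gripped upright; shaft tang at (319,108) on the green housing. Zooming in on it.

```bash
python3 - <<'E'
from h import *
d=np.load("w2.npz"); f=F.__new__(F); f.im,f.z,f.K,f.c,f.R=d["im"],d["z"],d["K"],d["c"],d["R"]
cv2.imwrite("pics/w2c.png",crop(f.im,280,70,360,150,7))
g=f.green().astype(np.uint8); k,l,st,c=cv2.connectedComponentsWithStats(g); i=1+np.argmax(st[1:,4]); 
p=f.pts(l==i); zt=np.median(p[p[:,2]>.05][:,2]); top=p[abs(p[:,2]-zt)<.004]
r=cv2.minAreaRect((top[:,:2]*1000).astype(np.float32)); print("green",zt,r)
m=np.zeros(f.z.shape,bool); m[75:145,285:355]=True
P=f.pts(m); 
for lo,hi in ((.062,.069),(.072,.078),(.078,.086),(.0,.1)):
    q=P[(P[:,2]>lo)&(P[:,2]<hi)]; print(lo,hi,len(q), np.median(q,0).round(4))
q=P[(P[:,2]>.078)&(P[:,2]<.09)]; r=cv2.minAreaRect((q[:,:2]*1000).astype(np.float32)); print("tang top",r, q.mean(0), np.percentile(q[:,2],[5,50,95]))
q=P[(P[:,2]>.0645)&(P[:,2]<.07)]; print("collar",cv2.minEnclosingCircle((q[:,:2]*1000).astype(np.float32)))
# height map picture
zz=np.zeros(f.z.shape); v,u=np.nonzero(m&(f.z>0)); zz[v,u]=P[:,2]
cv2.imwrite("pics/w2h.png",crop((np.clip((zz-.055)/.04,0,1)*255).astype(np.uint8),280,70,360,150,7))
E
```

```text
green 0.06054098315198997 ((548.8517456054688, -72.96730041503906), (78.49657440185547, 86.75064086914062), 89.8365707397461)
0.062 0.069 1738 [ 0.5488 -0.0713  0.0647]
0.072 0.078 110 [ 0.5497 -0.0717  0.0767]
0.078 0.086 251 [ 0.5491 -0.0713  0.0802]
0.0 0.1 4878 [ 0.5495 -0.0707  0.0614]
tang top ((549.21337890625, -71.26441192626953), (9.531100273132324, 16.58953094482422), 81.22889709472656) [ 0.54914839 -0.07130366  0.08010253] [0.07841962 0.08021227 0.08156874]
collar ((548.8140258789062, -71.34503936767578), 19.75523567199707)
```

View pics/w2c.png

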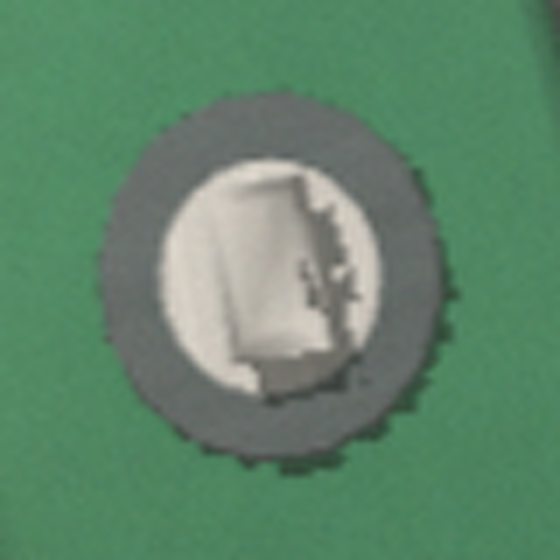

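View pics/w2h.png

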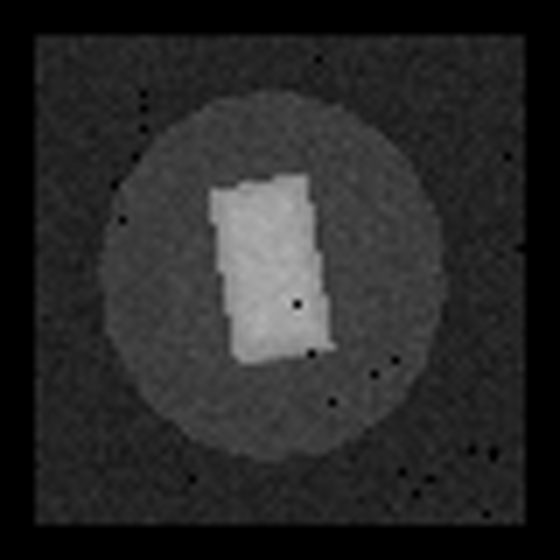

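```bash
python3 - <<'E'
from h import *
d=np.load("w2.npz"); f=F.__new__(F); f.im,f.z,f.K,f.c,f.R=d["im"],d["z"],d["K"],d["c"],d["R"]
m=f.red(); m[:, :290]=False; m[:,370:]=False; m[:215]=False
P=f.pts(m); s=manip.state(); Q=rot(s["tool_rot"]).inv().apply(P-s["tool_pos"])*1000
zt=np.percentile(Q[:,2],[2,10,50,90]); print(zt)
q=Q[abs(Q[:,2]-np.median(Q[:,2]))<3]; print(np.percentile(q,[1,50,99],axis=0).round(2)); print(cv2.minAreaRect(q[:,:2].astype(np.float32)))
print(np.polyfit(q[:,1],q[:,2],1))
# skirt: dark pts
h=cv2.cvtColor(f.im,cv2.COLOR_BGR2HSV)
mm=np.zeros(f.z.shape,bool); mm[218:330,255:400]=True
P=f.pts(mm); Q=rot(s["tool_rot"]).inv().apply(P-s["tool_pos"])*1000
for lo,hi in((2,9),): 
    q=Q[(Q[:,2]>lo)&(Q[:,2]<hi)&(abs(Q[:,0])<40)&(abs(Q[:,0])>14)]; print(len(q),np.percentile(q,[1,50,99],axis=0).round(1)); 
    A=np.c_[2*q[:,:2],np.ones(len(q))]; hull=cv2.convexHull(q[:,:2].astype(np.float32)).reshape(-1,2); hull=hull[hull[:,1]<0]
    A=np.c_[2*hull,np.ones(len(hull))]; b=(hull**2).sum(1); x=np.linalg.lstsq(A,b,rcond=None)[0]; print("circ",x[:2],np.sqrt(x[2]+x[:2]@x[:2]))
R0=rot(s["tool_rot"]).as_matrix(); print("tool z",R0[:,2])
E
```

```text
[-22.26418782 -21.76898231 -20.87968573 -18.18138159]
[[ -9.95 -39.69 -22.44]
 [ -0.36 -10.42 -20.97]
 [  8.74  34.04 -18.23]]
((-0.6626834869384766, -2.1625404357910156), (19.615081787109375, 76.74949645996094), 0.11413880437612534)
[-2.89655808e-04 -2.08517737e+01]
2102 [[-31.2 -28.9   7.2]
 [ 15.1 -12.2   8.5]
 [ 30.8   6.7   9. ]]
circ [-0.37043908 -2.35932259] 31.954405577487975
tool z [-3.43633752e-04  2.22739715e-04 -9.99999916e-01]
```

```bash
python3 - <<'E'
from h import *
goto([.5514,-.0711,.150],np.radians(81.2))
E
```

```text
d [-0.005  -0.0969  0.0615] a [-4.000e-04 -1.000e-04 -1.644e-01] yawx now deg 71.78 target 81.2 pos [ 0.6451 -0.0967  0.2115] F [ 0.05  0.18 -1.4 ] T [ 0.002 -0.001  0.033] t 4.825 w 0.223 q6 -1.516
```

```bash
python3 -m handwheel '[{"dx":-0.002,"dy":-0.05,"dz":0.0,"ax":0,"ay":0,"az":-0.08},{"dx":-0.005,"dy":-0.097,"dz":0.01,"ax":0,"ay":0,"az":-0.164},{"dx":-0.005,"dy":-0.097,"dz":0.061,"ax":0,"ay":0,"az":-0.164},{"dx":-0.005,"dy":-0.097,"dz":0.061,"ax":0,"ay":0,"az":-0.164},{"dx":-0.005,"dy":-0.097,"dz":0.061,"ax":0,"ay":0,"az":-0.164}]' 255
python3 - <<'E'
from h import *
goto([.5514,-.0711,.118],np.radians(81.2))
for n,b in (("scene",(240,180,340,280)),("top",(280,160,380,260))):
    f=F(n); cv2.imwrite(f"pics/{n}3.png",crop(f.im,*b,6))
E
```

```text
time: 5.45
tool_pos: [0.5527, -0.0722, 0.1521]
tool_rot: [0.001, 0.76, 0.65, 0.0]
contact_force: [0.6, -0.8, -0.9]
gripper_width: 0.222
d [ 0.0009 -0.0015  0.0341] a [ 0.0015  0.0002 -0.0015] yawx now deg 81.12 target 81.2 pos [ 0.5527 -0.0722  0.1521] F [ 0.61 -0.84 -0.89] T [-0.009  0.049  0.062] t 5.45 w 0.222 q6 -1.679
```

View pics/scene3.png

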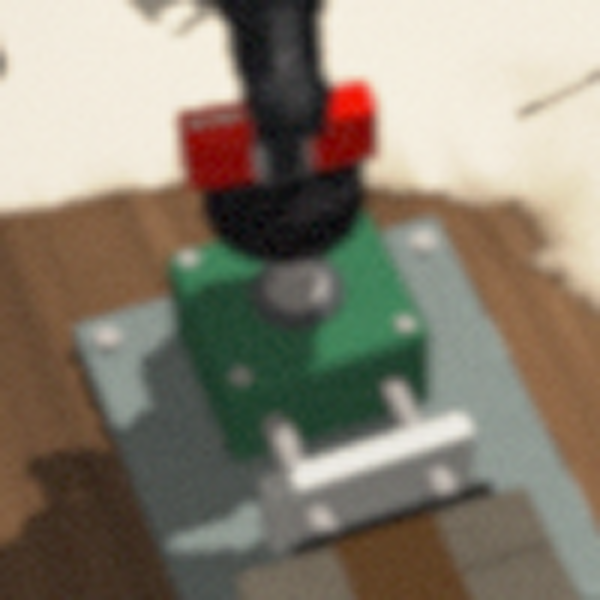

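The knob hangs over the shaft. Lowering to just above the tang, then gently.

```bash
python3 -m handwheel '[{"dx":0,"dy":-0.001,"dz":0.015,"ax":0,"ay":0,"az":0},{"dx":0,"dy":-0.001,"dz":0.025,"ax":0,"ay":0,"az":0},{"dx":0,"dy":-0.001,"dz":0.03,"ax":0,"ay":0,"az":0},{"dx":0,"dy":-0.001,"dz":0.03,"ax":0,"ay":0,"az":0}]' 255
python3 - <<'E'
from h import *
goto([.5514,-.0711,.112],np.radians(81.2))
E
```

```text
time: 6.05
tool_pos: [0.5504, -0.0722, 0.1197]
tool_rot: [-0.001, 0.76, 0.65, -0.0]
contact_force: [0.1, 0.2, -1.8]
gripper_width: 0.221
d [0.0013 0.0008 0.0077] a [-0.0016 -0.0002 -0.0023] yawx now deg 81.07 target 81.2 pos [ 0.5504 -0.0722  0.1197] F [ 0.11  0.23 -1.79] T [ 0.013  0.003 -0.02 ] t 6.05 w 0.221 q6 -1.679
```

```bash
python3 -m handwheel '[{"dx":0.001,"dy":0.001,"dz":0.003,"ax":0,"ay":0,"az":0},{"dx":0.001,"dy":0.001,"dz":0.006,"ax":0,"ay":0,"az":0},{"dx":0.001,"dy":0.001,"dz":0.008,"ax":0,"ay":0,"az":0},{"dx":0.001,"dy":0.001,"dz":0.008,"ax":0,"ay":0,"az":0}]' 255
python3 - <<'E'
from h import *
goto([.5514,-.0711,.105],np.radians(81.2))
E
```

```text
time: 6.55
tool_pos: [0.5519, -0.0714, 0.1124]
tool_rot: [-0.0, 0.76, 0.65, -0.0]
contact_force: [-0.4, -0.7, -1.5]
gripper_width: 0.225
d [ 0.0003 -0.0006  0.0074] a [-0.0004 -0.     -0.0022] yawx now deg 81.07 target 81.2 pos [ 0.5519 -0.0714  0.1124] F [-0.42 -0.74 -1.46] T [-0.005  0.01   0.023] t 6.55 w 0.225 q6 -1.677
```

```bash
python3 -m handwheel '[{"dx":0,"dy":0,"dz":0.002,"ax":0,"ay":0,"az":0},{"dx":0,"dy":0,"dz":0.004,"ax":0,"ay":0,"az":0},{"dx":0,"dy":0,"dz":0.006,"ax":0,"ay":0,"az":0},{"dx":0,"dy":0,"dz":0.006,"ax":0,"ay":0,"az":0}]' 255
python3 - <<'E'
from h import *
goto([.5514,-.0711,.0985],np.radians(81.2))
E
```

```text
time: 7.05
tool_pos: [0.5515, -0.0714, 0.1059]
tool_rot: [-0.001, 0.76, 0.65, -0.0]
contact_force: [-1.9, 0.1, -2.2]
gripper_width: 0.221
d [ 0.0003 -0.0001  0.0074] a [-0.0015 -0.0001 -0.0022] yawx now deg 81.07 target 81.2 pos [ 0.5515 -0.0714  0.1059] F [-1.89  0.06 -2.22] T [ 0.014  0.486 -0.005] t 7.05 w 0.221 q6 -1.677
```

```bash
python3 -m handwheel '[{"dx":0,"dy":0,"dz":0.002,"ax":0,"ay":0,"az":0},{"dx":0,"dy":0,"dz":0.004,"ax":0,"ay":0,"az":0},{"dx":0,"dy":0,"dz":0.006,"ax":0,"ay":0,"az":0},{"dx":0,"dy":0,"dz":0.007,"ax":0,"ay":0,"az":0},{"dx":0,"dy":0,"dz":0.007,"ax":0,"ay":0,"az":0}]' 255
python3 - <<'E'
from h import *
goto([.5514,-.0711,.0985],np.radians(81.2))
E
```

```text
time: 7.68
tool_pos: [0.5515, -0.0714, 0.0992]
tool_rot: [-0.001, 0.76, 0.65, -0.0]
contact_force: [-4.5, 0.2, 1.0]
gripper_width: 0.218
d [ 0.0002 -0.0002  0.0007] a [-0.0015 -0.     -0.0022] yawx now deg 81.08 target 81.2 pos [ 0.5515 -0.0714  0.0992] F [-4.51  0.21  0.95] T [ 0.141  0.989 -0.011] t 7.675 w 0.218 q6 -1.677
```

Keyed directly. Relieving the −x side load and pressing to the collar.

```bash
python3 -m handwheel '[{"dx":0,"dy":-0.001,"dz":0.001,"ax":0,"ay":0,"az":0},{"dx":0,"dy":-0.001,"dz":0.002,"ax":0,"ay":0,"az":0},{"dx":0,"dy":-0.001,"dz":0.002,"ax":0,"ay":0,"az":0}]' 255
python3 - <<'E'
from h import *
goto([.5514,-.0711,.0985],np.radians(81.2))
E
```

```text
time: 8.05
tool_pos: [0.5514, -0.0714, 0.0985]
tool_rot: [0.0, 0.76, 0.65, 0.0]
contact_force: [-4.8, 1.3, 4.7]
gripper_width: 0.222
d [ 0.0002 -0.0001 -0.    ] a [ 0.0005  0.     -0.0022] yawx now deg 81.08 target 81.2 pos [ 0.5514 -0.0714  0.0985] F [-4.81  1.32  4.69] T [ 0.176  1.077 -0.024] t 8.05 w 0.222 q6 -1.678
```

Home: TCP 98.5 mm with contact starting, matching the expected height. Turning clockwise (tool +az), compensating for the 2 mm grasp offset.

```bash
python3 -m handwheel '[{"dx":-0.0002,"dy":0,"dz":0,"ax":0,"ay":0,"az":0.1},{"dx":-0.0004,"dy":0,"dz":-0.0005,"ax":0,"ay":0,"az":0.2},{"dx":-0.0006,"dy":0,"dz":-0.0005,"ax":0,"ay":0,"az":0.3},{"dx":-0.0009,"dy":0,"dz":-0.0005,"ax":0,"ay":0,"az":0.4},{"dx":-0.0011,"dy":0,"dz":-0.0005,"ax":0,"ay":0,"az":0.5}]' 255
python3 - <<'E'
from h import *
goto([.5514,-.0711,.0985],np.radians(81.2))
E
```

```text
time: 8.68
tool_pos: [0.5506, -0.0723, 0.0985]
tool_rot: [-0.0, 0.898, 0.441, -0.0]
contact_force: [-6.8, 1.7, 3.7]
gripper_width: 0.22
d [ 0.0014 -0.0001  0.    ] a [-1.000e-03  4.000e-04 -5.045e-01] yawx now deg 52.29 target 81.2 pos [ 0.5506 -0.0723  0.0985] F [-6.77  1.73  3.68] T [0.213 1.239 0.216] t 8.675 w 0.22 q6 -1.177
```

```bash
python3 -m handwheel '[{"dx":-0.0005,"dy":-0.0004,"dz":0,"ax":0,"ay":0,"az":0.09},{"dx":-0.0009,"dy":-0.0008,"dz":0,"ax":0,"ay":0,"az":0.18},{"dx":-0.0012,"dy":-0.0008,"dz":0,"ax":0,"ay":0,"az":0.27},{"dx":-0.0014,"dy":-0.0008,"dz":0,"ax":0,"ay":0,"az":0.36},{"dx":-0.0016,"dy":-0.0008,"dz":0,"ax":0,"ay":0,"az":0.45}]' 255
python3 - <<'E'
from h import *
goto([.5514,-.0711,.0985],np.radians(81.2))
for n,b in (("scene",(240,180,360,320)),("top",(245,160,370,260))):
    f=F(n); cv2.imwrite(f"pics/{n}4.png",crop(f.im,*b,4))
E
```

```text
time: 9.3
tool_pos: [0.5499, -0.0727, 0.0986]
tool_rot: [-0.0, 0.973, 0.229, 0.001]
contact_force: [-2.3, 2.4, 2.7]
gripper_width: 0.219
d [ 0.0021 -0.0008  0.0001] a [ 7.000e-04 -1.500e-03 -9.542e-01] yawx now deg 26.53 target 81.2 pos [ 0.5499 -0.0727  0.0986] F [-2.33  2.36  2.66] T [0.495 0.634 0.256] t 9.3 w 0.219 q6 -0.73
```

View pics/scene4.png

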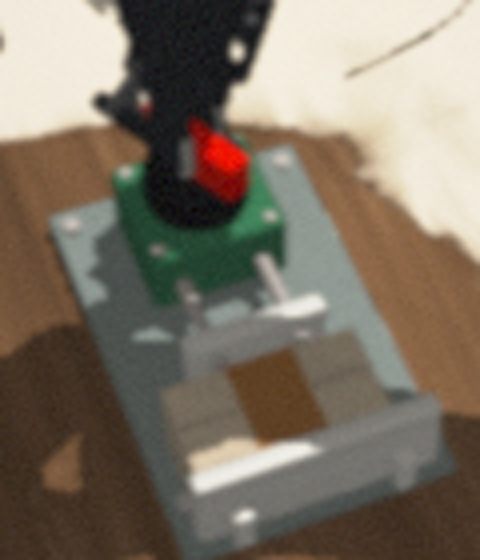

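```bash
python3 -m handwheel '[{"dx":-0.0001,"dy":0,"dz":0,"ax":0,"ay":0,"az":0.04},{"dx":-0.0002,"dy":0,"dz":0,"ax":0,"ay":0,"az":0.08},{"dx":-0.0002,"dy":0,"dz":0,"ax":0,"ay":0,"az":0.08}]' 255
python3 - <<'E'
from h import *
goto([.5514,-.0711,.0985],np.radians(81.2))
E
```

```text
time: 9.78
tool_pos: [0.5497, -0.0728, 0.0985]
tool_rot: [-0.0, 0.981, 0.192, 0.001]
contact_force: [-2.1, 3.5, 2.3]
gripper_width: 0.223
d [ 0.0022 -0.0009  0.    ] a [ 6.0000e-04 -1.7000e-03 -1.0303e+00] yawx now deg 22.17 target 81.2 pos [ 0.5497 -0.0728  0.0985] F [-2.09  3.45  2.27] T [0.759 0.495 0.187] t 9.775 w 0.223 q6 -0.654
```

```bash
python3 -m handwheel '[{"dx":-0.0001,"dy":0,"dz":0,"ax":0,"ay":0,"az":0.04},{"dx":-0.0002,"dy":0,"dz":0,"ax":0,"ay":0,"az":0.08},{"dx":-0.0002,"dy":0,"dz":0,"ax":0,"ay":0,"az":0.08}]' 255
python3 - <<'E'
from h import *
goto([.5514,-.0711,.0985],np.radians(81.2))
E
```

```text
time: 10.15
tool_pos: [0.5496, -0.0728, 0.0985]
tool_rot: [-0.0, 0.988, 0.153, 0.001]
contact_force: [-1.7, 4.8, 2.8]
gripper_width: 0.218
d [ 0.0023 -0.0011  0.    ] a [ 5.0000e-04 -2.0000e-03 -1.1104e+00] yawx now deg 17.58 target 81.2 pos [ 0.5496 -0.0728  0.0985] F [-1.74  4.84  2.82] T [0.927 0.369 0.281] t 10.15 w 0.218 q6 -0.574
```

```bash
python3 -m handwheel '[{"dx":-0.0001,"dy":0,"dz":0,"ax":0,"ay":0,"az":0.03},{"dx":-0.0001,"dy":0,"dz":0,"ax":0,"ay":0,"az":0.06},{"dx":-0.0001,"dy":0,"dz":0,"ax":0,"ay":0,"az":0.06}]' 255
python3 - <<'E'
from h import *
goto([.5514,-.0711,.0985],np.radians(81.2))
E
```

```text
time: 10.52
tool_pos: [0.5495, -0.0729, 0.0986]
tool_rot: [-0.0, 0.992, 0.123, 0.001]
contact_force: [-1.3, 5.3, 2.7]
gripper_width: 0.218
d [ 0.0023 -0.0012  0.0001] a [ 5.0000e-04 -2.0000e-03 -1.1704e+00] yawx now deg 14.14 target 81.2 pos [ 0.5495 -0.0729  0.0986] F [-1.34  5.35  2.74] T [0.916 0.374 0.23 ] t 10.525 w 0.218 q6 -0.514
```

```bash
python3 -m handwheel '[{"dx":-0.0001,"dy":0,"dz":0,"ax":0,"ay":0,"az":0.03},{"dx":-0.0001,"dy":0,"dz":0,"ax":0,"ay":0,"az":0.06},{"dx":-0.0001,"dy":0,"dz":0,"ax":0,"ay":0,"az":0.06}]' 255
python3 - <<'E'
from h import *
goto([.5514,-.0711,.0985],np.radians(81.2))
f=F("wrist"); cv2.imwrite("pics/wrist5.png",f.im)
f=F("top"); cv2.imwrite("pics/top5.png",crop(f.im,245,160,370,260,5))
E
```

```text
time: 10.9
tool_pos: [0.5494, -0.0728, 0.0986]
tool_rot: [-0.0, 0.996, 0.094, 0.001]
contact_force: [-0.7, 5.8, 2.8]
gripper_width: 0.222
d [ 0.0023 -0.0013  0.0001] a [ 4.0000e-04 -2.1000e-03 -1.2294e+00] yawx now deg 10.76 target 81.2 pos [ 0.5494 -0.0728  0.0986] F [-0.65  5.84  2.76] T [1.026 0.342 0.582] t 10.9 w 0.222 q6 -0.455
```

View pics/wrist5.png

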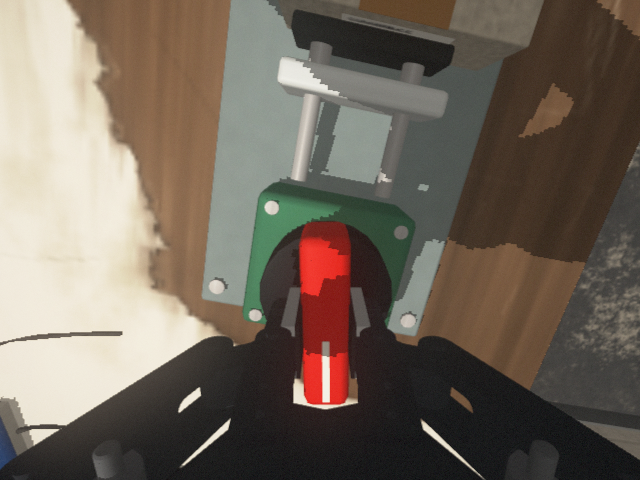

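View pics/top5.png

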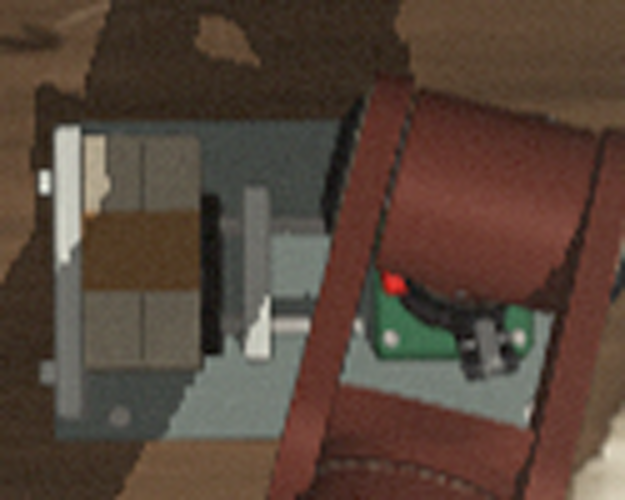

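Torque jumped 0.23→0.58 N m: the stop. Pad at top (210,275) is against the carton, carton against fence. One small confirming push.

```bash
python3 -m handwheel '[{"dx":0,"dy":0,"dz":0,"ax":0,"ay":0,"az":0.02},{"dx":0,"dy":0,"dz":0,"ax":0,"ay":0,"az":0.03},{"dx":0,"dy":0,"dz":0,"ax":0,"ay":0,"az":0.03}]' 255
python3 - <<'E'
from h import *
goto([.5514,-.0711,.0985],np.radians(81.2))
E
```

```text
time: 11.38
tool_pos: [0.5493, -0.0727, 0.0985]
tool_rot: [-0.0, 0.997, 0.079, 0.001]
contact_force: [-2.1, 5.9, 3.3]
gripper_width: 0.222
d [ 0.0023 -0.0013  0.    ] a [ 3.0000e-04 -1.9000e-03 -1.2588e+00] yawx now deg 9.08 target 81.2 pos [ 0.5493 -0.0727  0.0985] F [-2.12  5.92  3.3 ] T [0.96  0.369 0.727] t 11.375 w 0.222 q6 -0.426
```

```bash
python3 -m handwheel '[{"dx":0,"dy":0,"dz":0,"ax":0,"ay":0,"az":-0.03},{"dx":0,"dy":0,"dz":0,"ax":0,"ay":0,"az":-0.03}]' 255
python3 -m handwheel '[{"dx":0,"dy":0,"dz":0,"ax":0,"ay":0,"az":0},{"dx":0,"dy":0,"dz":0,"ax":0,"ay":0,"az":0},{"dx":0,"dy":0,"dz":0,"ax":0,"ay":0,"az":0},{"dx":0,"dy":0,"dz":0,"ax":0,"ay":0,"az":0},{"dx":0,"dy":0,"dz":0,"ax":0,"ay":0,"az":0}]' 0
python3 -m handwheel '[{"dx":0,"dy":0,"dz":0,"ax":0,"ay":0,"az":0},{"dx":0,"dy":0,"dz":0,"ax":0,"ay":0,"az":0},{"dx":0,"dy":0,"dz":0,"ax":0,"ay":0,"az":0}]' 0
```

```text
time: 11.62
tool_pos: [0.5494, -0.0727, 0.0986]
tool_rot: [-0.001, 0.996, 0.094, 0.001]
contact_force: [-1.5, 5.7, 3.1]
gripper_width: 0.223
time: 12.25
tool_pos: [0.5488, -0.0735, 0.0981]
tool_rot: [0.0, 0.996, 0.092, 0.0]
contact_force: [0.1, -0.5, -1.2]
gripper_width: 1.003
time: 12.62
tool_pos: [0.5488, -0.0734, 0.0981]
tool_rot: [0.0, 0.996, 0.092, -0.0]
contact_force: [-0.6, 0.1, 0.6]
gripper_width: 1.001
```

Released with no residual force. Retreating straight up slowly at first, then clear.

```bash
python3 -m handwheel '[{"dx":0,"dy":0,"dz":-0.02,"ax":0,"ay":0,"az":0},{"dx":0,"dy":0,"dz":-0.05,"ax":0,"ay":0,"az":0},{"dx":0,"dy":0,"dz":-0.09,"ax":0,"ay":0,"az":0},{"dx":0,"dy":0,"dz":-0.13,"ax":0,"ay":0,"az":0},{"dx":0,"dy":0,"dz":-0.15,"ax":0,"ay":0,"az":0}]' 0
python3 - <<'E'
from h import *
goto([.40,.25,.25])
E
```

```text
time: 13.25
tool_pos: [0.55, -0.0737, 0.2526]
tool_rot: [0.001, 0.996, 0.092, 0.003]
contact_force: [-0.2, -0.2, 0.4]
gripper_width: 1.0
d [-0.0879 -0.3458  0.0013] a [ 0.0025 -0.0053 -0.    ] yawx now deg 10.6 target 10.6 pos [ 0.55   -0.0737  0.2526] F [-0.25 -0.16  0.36] T [-0.029  0.028 -0.006] t 13.25 w 1.0 q6 -0.452
```

```bash
python3 -m handwheel '[{"dx":-0.088,"dy":-0.30,"dz":0,"ax":0,"ay":0,"az":0},{"dx":-0.088,"dy":-0.30,"dz":0,"ax":0,"ay":0,"az":0},{"dx":-0.088,"dy":-0.30,"dz":0,"ax":0,"ay":0,"az":0},{"dx":-0.088,"dy":-0.30,"dz":0,"ax":0,"ay":0,"az":0},{"dx":-0.088,"dy":-0.30,"dz":0,"ax":0,"ay":0,"az":0}]' 0
python3 -m handwheel '[{"dx":0,"dy":-0.05,"dz":0,"ax":0,"ay":0,"az":0},{"dx":0,"dy":-0.05,"dz":0,"ax":0,"ay":0,"az":0},{"dx":0,"dy":-0.05,"dz":0,"ax":0,"ay":0,"az":0}]' 0
python3 - <<'E'
from h import *
for n,b in (("scene",(200,160,360,320)),("top",(245,160,370,260))):
    f=F(n); cv2.imwrite(f"pics/{n}6.png",crop(f.im,*b,{"scene":3.75,"top":5}[n])); cv2.imwrite(f"pics/{n}6full.png",f.im)
    m=f.red().astype(np.uint8); k,l,st,c=cv2.connectedComponentsWithStats(m)
    for i in range(1,k):
        if st[i,4]<60: continue
        p=f.pts(l==i); zt=np.percentile(p[:,2],95); top=p[p[:,2]>zt-.012]
        r=cv2.minAreaRect((top[:,:2]*1000).astype(np.float32)); print(n,c[i].round(1),"zt",zt.round(4),"zmed",np.median(top[:,2]).round(4),np.round(r[0],1),np.round(r[1],1),round(r[2],1))
E
```

```text
time: 13.88
tool_pos: [0.4057, 0.2066, 0.2481]
tool_rot: [-0.0, 0.996, 0.092, 0.0]
contact_force: [0.3, -0.2, 0.0]
gripper_width: 1.002
time: 14.25
tool_pos: [0.3978, 0.2541, 0.2479]
tool_rot: [0.0, 0.996, 0.093, -0.0]
contact_force: [-1.3, -1.0, 0.1]
gripper_width: 0.999
scene [221.2 172.5] zt 0.049 zmed 0.0451 [ 653.5 -354.9] [ 25.3 120.1] 19.3
scene [289.9 218.8] zt 0.1251 zmed 0.1216 [551.6 -69.8] [20.5 75.1] 15.4
scene [390.  276.3] zt 0.0753 zmed 0.0722 [398.5 199.6] [192.2  82.2] 69.5
scene [447.1 310.5] zt 0.0751 zmed 0.0721 [303.1 273.4] [26.6 98.1] 68.9
top [334.6 211.8] zt 0.1267 zmed 0.1212 [547.6 -73.3] [19.2 75.4] 15.3
top [251.8 281.6] zt 0.0774 zmed 0.0724 [374.5 146.8] [ 24.9 100.5] 26.9
top [198.3 319.8] zt 0.0789 zmed 0.0727 [298.6 251.6] [ 39.3 124.4] 26.1
```

View pics/scene6.png

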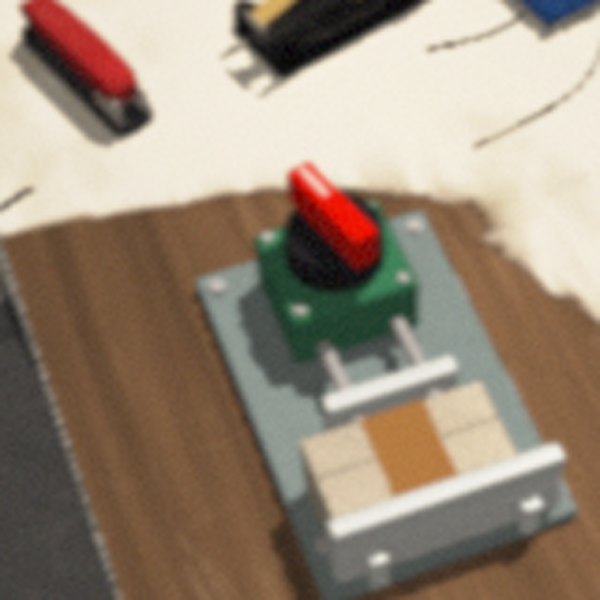

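View pics/top6.png

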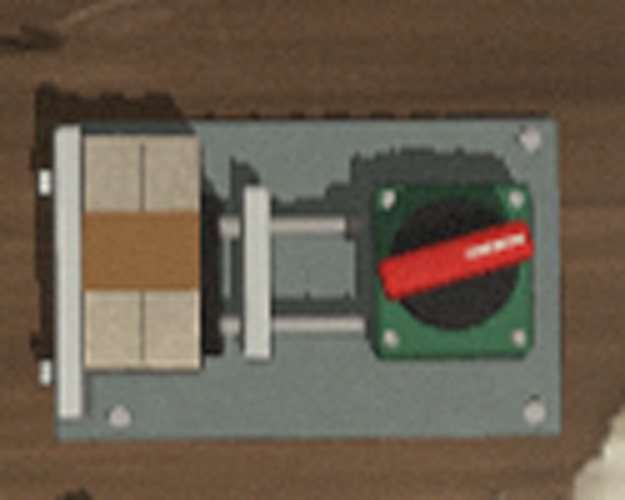

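View pics/top6full.png

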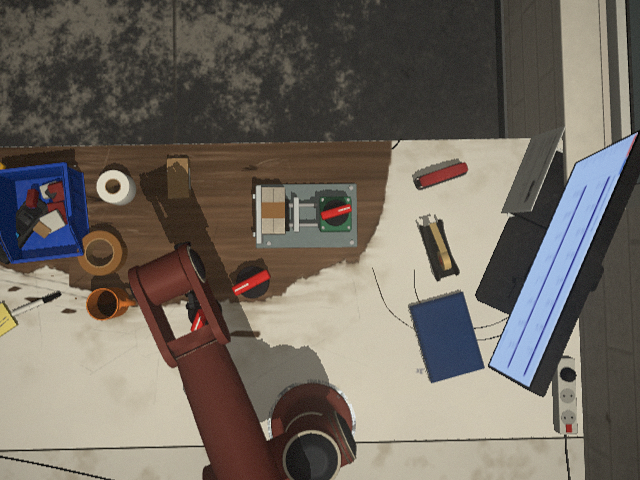

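```bash
python3 - <<'E'
import cv2,numpy as np
a=cv2.imread("pics/top0.png",0).astype(np.float32);b=cv2.imread("pics/top6full.png",0).astype(np.float32)
for n,im in(("a",a),("b",b)):
    r=im[200:228,285:312].mean(0); print(n,r.round(0)); w=np.clip(r-150,0,None); print((w*np.arange(285,312)).sum()/w.sum())
c=lambda s,t:cv2.absdiff(a,b)[s,t]
d=cv2.absdiff(a,b); print("dispenser/stapler/flat diff",d[210:282,412:462].mean(),d[160:190,410:470].mean(),"box shifted", cv2.phaseCorrelate(a[150:205,160:195],b[150:205,160:195]))
print(cv2.phaseCorrelate(a[205:285,405:470],b[205:285,405:470]),cv2.phaseCorrelate(a[155:195,405:475],b[155:195,405:475]))
E
```

```text
a [122.  86.  65.  66.  58.  35.  35.  33.  48. 111. 107. 106. 105.  91.
  84.  75.  98. 180. 178. 179. 184. 135. 102. 105. 106. 107. 106.]
303.54352940200755
b [ 36.  37.  36.  44.  84. 116.  90.  86.  82. 176. 188. 186. 192. 178.
  95. 111. 111. 112. 112. 111. 111. 108. 111. 111. 111. 111. 111.]
296.04774866797635
dispenser/stapler/flat diff 7.2191668 6.2444444 box shifted ((-0.004321375328057542, 0.12953472681025602), 0.6145073104787756)
((0.007557750518401463, 0.01452819846439013), 0.9486053185951379) ((0.0408334127504375, -0.07349525782754185), 0.9472513751851188)
```

```bash
python3 -c "
from plant import manip
print(manip.job_done()); print(manip.state()['time'])"
```

```text
the job is handed in; nothing more can be done
None
the job is handed in; nothing more can be done
```

I set the smallest of the three knobs on the shaft and turned it clockwise to its stop, so the jaw now holds the carton against the fence. I then let go, backed the arm clear and handed the job in at about 14.4 s.

- **Seating:** The knob slid home in one go because I lined it up with the tang by camera, so no searching turn was needed. Its bar top now measures 121–122 mm against 122 mm expected when home.
- **Stop:** The turning torque jumped from 0.23 to 0.58, then 0.73 N m. The jaw travelled about 20 mm in the top view, which is its full stroke.
- **Carton:** The top view shows the pad against the carton and the carton against the fence.
- **Other items:** The tape dispenser, flat carton and stapler show no visible shift between the before and after pictures.

**Mismatch:** the bar ended about 1.15 rad from its start, slightly more than the 1.0 rad shaft travel plus 0.1 rad of play. The gripper itself turned about 0.1 rad further than the bar. I put both down to the bar giving a little in the grip and to measuring error.

**Side load:** while the knob was on the shaft, side forces reached about 7 N. They were gone once I let go.

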